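Lock the fraction collector's turntable for loading

ROBOT

A 6-joint arm with a two-finger parallel gripper is mounted at the origin on a cart in front of the work surface, level with it; the furniture and walls round the work are solid. World frame = base frame: x ahead of the robot, y to its left, z up, the work surface at z = 0. Lengths are in mm, angles in rad, forces in N, time in s.
With the tool pointing down it reaches from about 250 to 725 mm from the base axis. Payload 4 kg.
Tool frame: the origin (TCP) lies midway between the tips of the shut fingers; the grasp point (between the pads) lies 19 mm behind it; z points along the fingers, y is the line along which they close (so a half turn about z gives the same grasp; the last joint's range is limited). The gripper opens to 85 mm and grips with 20 to 120 N. Pads are 22 mm wide; open, the fingers measure 114 mm over their backs; the gripper's body (76 mm by 85 mm) begins 54 mm behind the grasp point. The pads swing forward as they close: fully open they stand 13 mm farther back than shut.
Start: joints at [1.282, 0.241, 0.005, 1.335, 0, 1.571], TCP at [142.399, 479.293, 231.306] pointing down, gripper open.
Joint ranges: [-2.72, 2.72], [-1.05, 1.87], [-1.09, 1.28], [-1.99, 2.15], [-1.42, 1.44], [-3.14, 3.14]. Speed limits (rad/s): [2.79, 2.79, 3.14, 3.14, 3.14, 3.14].

INTERFACE

Orientations are given as a 3x3 rotation matrix whose columns are the frame's x, y, z axes.
In Python, from rig import get_obs, grab_frame, close_job gives the robot as it stands. The module is installed in compiled form; this text tells all that it offers.
- The arm moves only by the tool drive_tool, never from a script. Its argument "commands" is a list of rows, each a list of 6 numbers: the shift along the tool's x, y, z in units of 40 mm (1.0 is 40 mm), then the turn, a rotation vector about the tool's x, y, z in units of 5 degrees (1.0 is 5 degrees). A call has exactly 10 rows; each row is the pose to reach, as a shift and turn from the pose commanded when the call began, along the tool's axes at that moment; what a row does not reach only later rows make up. A row lasts 1/12 s, in which the tool goes at most 41.7 mm and 7.16 degrees, less where a joint would pass 70% of its speed; a pose out of reach is approached as far as the arm can. A call with a gripper value outside its range is refused whole. "jaw" is the closure, from -1 (fully open) to 1 (shut), so that 0 is half open, set as the call begins (left out, the last holds). The fingers move at their own pace and stop on an object; "newtons" is the grip in N (left out, the last holds). Time passes only in rows, so rows that repeat a pose let the fingers close, or fill a call up. It gives the time, the measured TCP pose, the force, the opening and the grip force at its end, in the units of the state.
- get_obs(): the state, without advancing time (a new reading comes with each control period).
- grab_frame(name): name is "side" or "top" or "wrist"; returns a dict with "pixels" (420x560x3 uint8, red, green, blue), "fx", "fy", "cx", "cy" (pixels), "R" (3x3) and "t" (3): a world point X has camera coordinates R X + t. Camera axes: x right, y down, z forward; pixel columns grow to the right and rows downward; lengths in mm; the calibration is good to about 2 mm. A picture is of the moment at which its call begins. There is no depth.
- close_job(): hands the job in; it is judged then, once.
The state is a dict: "clock": time; "joints": joint angles; "joint_velocities": joint speeds; "joint_torque": joint torques, N m; "position": TCP position; "ee_rot": TCP orientation; "wrist_force": force on the tool from outside, world axes, zero at the start; "moment": the same for the moment, N m; "width": finger opening in mm; "grip_force": force on a finger pad.
Only numpy, scipy, OpenCV 4.12 (cv2) and the standard library are available. Lean on these libraries where they do the work, as an engineer would, in place of code of your own. Each camera call takes 0.05 s, during which the arm holds its last target. There are 200 camera calls.

TASK

Lock the fraction collector's turntable so that it can be loaded with vials: with a fingertip, push the blue finger post round until the slot in the white turntable lines up with the locking bar, then push the bar's red tab until the bar has gone right through the slot and is fully home in the hub. Only push, gently: do not pinch or lift anything, do not touch the vials that stand in the turntable, and leave the tub, beaker and bottle beside it, and everything else on the bench, where they are.

Things in the scene. Friction and masses are not known exactly. Their poses are not given: they have to be found in the camera images.
- collector: Fraction collector: white housing 190 x 184 mm, 39 mm high, fixed on the worktop; place and heading vary. Origin: on the worktop under the turntable's axis; z up. +y is the direction in which the bar is pushed (to the axis). On the -y side the bar runs in a guide 74 to 94 mm from the axis, top 59 mm. At x=86, y=62 mm a thin column 127 mm high; its dropper arm points along +x, out to 156 mm.
- hub (a point): On the turntable's axis at the height of its white ring's top, 57 mm above the worktop. The ring has inner radius 38, outer radius 70 mm. Inside it stands a fixed grey hub, radius 36 mm, top 60 mm above the worktop (screw head to 65 mm), with a notch for the bar's nose.
- turntable (a joint): Turntable angle, rad, anticlockwise from above. 0 (or a whole turn): slot in line with the bar. Starts at 0.5 to 1.75, so clockwise is the short way. No stops; stays where left; about 2.2 N at the post turns it. Slot 14 mm wide, flared to 26 at the rim; bar 10 mm with a round nose: within 0.1 rad of 0 the nose enters and draws the slot into line, farther off it hits the ring.
- lock_bar (a joint): Travel of the locking bar towards the axis, m: 0 fully out (nose 5 mm clear of the ring), 0.045 fully home at its stop (nose through the slot and in the hub). Starts at 0 to 0.002. About 1.5 N of friction; it stays where it is left.
- post (a point): On the axis of the blue finger post, half-way up (70 mm above the worktop). An upright round peg on the turntable, 14 mm in diameter (19 mm in the lowest 4 mm), from 57 to 83 mm above the worktop, 54 mm from the turntable's axis. It turns with the turntable; with the slot in line it stands at x=-27, y=47 mm in the collector's frame.
- slot_mouth (a point): Middle of the slot's mouth at the turntable's rim, 70 mm from the axis, 51 mm above the worktop; turns with the turntable. The slot runs straight from here to the axis, through the whole ring, with a dark floor.
- slot_goal (a point): Fixed point on the collector where the slot's mouth must come to face the bar: 70 mm from the axis on the bar's line, 51 mm above the worktop.
- bar_tab (a point): Centre of the outer face of the bar's red upright tab, the face to push, along the collector's +y. The tab is 34 mm wide, 6 mm thick, round-topped, from 44 to 80 mm above the worktop; this point is 62 mm above it. It starts 149 mm from the turntable's axis, outside the housing with free space below and behind, and ends 104 mm from the axis.
- bar_nose (a point): Tip of the bar's round nose, 50 mm above the worktop; the bar is 10 mm wide and 8 mm high.
- tt_vial_1: Glass vial with a blue cap standing in the turntable, 14 mm wide, its top 92 mm above the worktop. Origin: centre of its base. Not to be touched.
- tt_vial_2: Glass vial with a white cap standing in the turntable, 14 mm wide, its top 92 mm above the worktop. Origin: centre of its base. Not to be touched.
- tt_vial_3: Glass vial with a red cap standing in the turntable, 14 mm wide, its top 92 mm above the worktop. Origin: centre of its base. Not to be touched.
- tub_caps: Bystander: white screw tub with a blue lid, 54 mm wide, 48 mm high. Origin: centre of its underside.
- beaker_100: Bystander: empty glass beaker, 64 mm wide, 72 mm high. Origin: centre of its underside.
- bottle_blank: Bystander: small glass bottle with a white cap, 54 mm wide, 104 mm high. Origin: centre of its underside.

How it is judged (in metres and radians):
On the way, in this order (a step that is already met when the one before it is completed fails the run):
1. The turntable is turned until its slot faces the bar (mouth within 14 mm of its place) while the bar is still out (horizontal distance between slot_mouth and slot_goal below 0.014 m and value of joint lock_bar below 0.012 m), for 0.1 s.
2. The bar is through the slot and fully home (value of joint lock_bar above 0.041 m and horizontal distance between slot_mouth and slot_goal below 0.006 m), for 0.2 s.
At the end, for the whole second after the job is handed in: The locking bar is within 4 mm of its fully home stop, through the slot of the turntable, whose slot mouth is within 6 mm of its place on the bar's line, and the turntable is at rest, and the tub, beaker and bottle stand within 15 mm of where they were (all of step 2 and velocity of joint turntable between -0.05 and 0.05 rad/s and distance of each of tub_caps, beaker_100, bottle_blank from where it was at the start of the episode below 0.015 m); the robot touches nothing.
It fails at once if The collector, its turntable or its bar is pressed or pinched with more than 30 N (contact force between any of the fingers, the arm and collector above 30 N).
It fails at once if A vial in the turntable is touched (contact force between any of the fingers, the arm and tt_vial_1 above 1 N or contact force between any of the fingers, the arm and tt_vial_2 above 1 N or contact force between any of the fingers, the arm and tt_vial_3 above 1 N).
It fails at once if The tub, the beaker or the bottle is lifted, or moved by more than 15 mm (distance of any of tub_caps, beaker_100, bottle_blank from where it was at the start of the episode above 0.015 m).
It also fails if it takes over 48 s, if anything falls off the work surface, if the arm or the gripper's body presses on something with over 40 N, if the wrist force passes 120 N, or if a joint passes its speed limit or range.

## Working session

There is one attempt and no reset: what is moved stays moved. The work goes in short steps, Python scripts to look and compute and a tool call to move; the robot and the scene stay as the last step left them, time stands still between calls to the robot, and variables do not carry over. Pictures are saved under pics/ and viewed, at most 10 in all, crops included, and the job is handed in when it is done.

Besides the shell and the picture viewer there is one more tool, called after "Call:" as name(argument=value, ...) on one line, values as JSON. drive_tool: Moves the arm, as the interface text tells. Its arguments: {"type":"object","properties":{"commands":{"type":"array","items":{"type":"array","items":{"type":"number"}}},"jaw":{"type":"number"},"newtons":{"type":"number"}},"required":["commands"]}

```bash
mkdir -p pics; cat > h.py <<'E'
import numpy as np, cv2
from rig import get_obs, grab_frame
def snap(n,f):
    c=grab_frame(n); cv2.imwrite('pics/'+f,cv2.cvtColor(c['pixels'],cv2.COLOR_RGB2BGR))
    np.savez('pics/'+f[:-4]+'.npz',**{k:c[k] for k in('fx','fy','cx','cy','R','t')}); return c
def onz(f,u,v,z):
    c=np.load('pics/'+f+'.npz'); R=c['R'];d=R.T@np.array([(u-c['cx'])/c['fx'],(v-c['cy'])/c['fy'],1]);o=-R.T@c['t']
    return o+d*(z-o[2])/d[2]
def proj(f,X):
    c=np.load('pics/'+f+'.npz'); p=c['R']@np.array(X,float)+c['t']; return np.array([c['fx']*p[0]/p[2]+c['cx'],c['fy']*p[1]/p[2]+c['cy']])
E
python3 - <<'E'
from h import *
for n in('top','side'): snap(n,n+'1.png')
o=get_obs();print(o['clock'],o['ee_rot'],o['position'])
E
```

```text
0.1 [[-9.58583954e-01  2.84809612e-01 -5.36518293e-04]
 [ 2.84810117e-01  9.58582190e-01 -1.83910311e-03]
 [-9.49736399e-06 -1.91574057e-03 -9.99998165e-01]] [142.23604303 478.75035799 230.48705828]
```

View pics/top1.png

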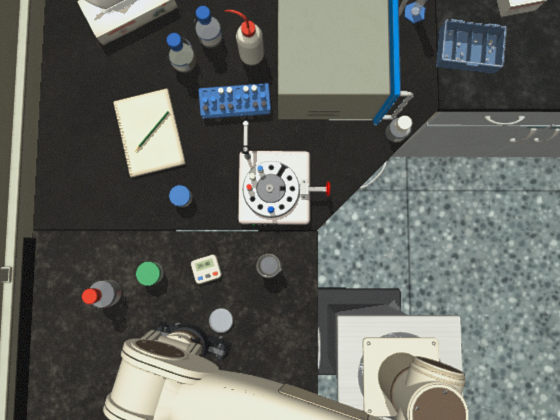

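View pics/side1.png

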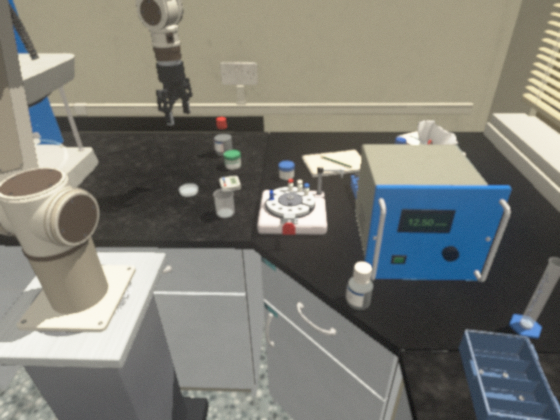

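The top view shows the collector at about (272,188), its bar pointing left with the red tab at (329,188). The bystanders are the blue lid at (180,196), the beaker at (268,265) and the bottle at (400,128). I'll enlarge the turntable next.

```bash
python3 - <<'E'
from h import *
im=cv2.imread('pics/top1.png')[140:235,225:345]
cv2.imwrite('pics/crop1.png',cv2.resize(im,None,fx=6,fy=6,interpolation=cv2.INTER_CUBIC))
for n,u,v,z in [('hub',270,188,60),('tab',329,188,70),('tub',180,196,48),('beak',268,265,70),('bottle',400,128,104),('c00',240,152,39),('c10',309,152,39),('c11',309,223,39),('c01',240,223,39)]:print(n,onz('top1',u,v,z).round())
c=np.load('pics/top1.npz');print((-c['R'].T@c['t']).round(),c['R'].round(2))
E
```

```text
hub [475. 334.  60.]
tab [474. 185.  70.]
tub [456. 563.  48.]
beak [282. 338.  70.]
bottle [619.  11. 104.]
c00 [572. 412.  39.]
c10 [572. 233.  39.]
c11 [388. 234.  39.]
c01 [387. 410.  39.]
[ 312.  309. 1305.] [[ 0.   -1.    0.  ]
 [-0.99 -0.   -0.1 ]
 [ 0.1  -0.   -0.99]]
```

View pics/crop1.png

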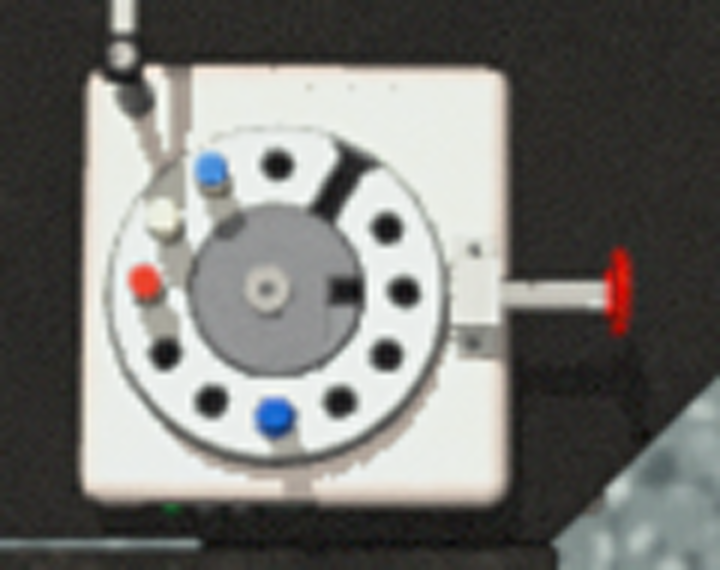

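```bash
cat >> h.py <<'E'
from scipy.spatial.transform import Rotation as Ro
def cmd(P,yaw):  # units from current pose; yaw = world angle (deg) of tool y, tool straight down
    o=get_obs(); R=np.array(o['ee_rot']); a=np.radians(yaw); y=np.array([np.cos(a),np.sin(a),0]); z=np.array([0,0,-1.]); T=np.column_stack([np.cross(y,z),y,z])
    print((R.T@(np.array(P)-o['position'])/40).round(3), (np.degrees(Ro.from_matrix(R.T@T).as_rotvec())/5).round(3))
E
python3 - <<'E'
from h import *
H=onz('top1',225+268/6,140+288/6,65);P=onz('top1',225+275/6,140+415/6,83);S=onz('top1',225+350/6,140+165/6,50)
print(H,P,P-H,np.hypot(*(P-H)[:2]),np.degrees(np.arctan2(*(P-H)[1::-1])), np.degrees(np.arctan2(*(S-H)[1::-1])),S)
cmd([401,313,150],52)
E
```

```text
[474.2640067  334.38914079  65.        ] [419.09744236 330.97479036  83.        ] [-55.16656434  -3.41435043  18.        ] 55.27212326550601 -176.45838643619476 -32.152367322991495 [529.26119419 299.81938342  50.        ]
[-7.381 -2.126  2.016] [-2.20e-02  4.00e-03  4.29e+00]
```

Call:
drive_tool(commands=[[-1,-0.3,0,0,0,0.5],[-2,-0.6,0.2,0,0,1],[-3,-0.9,0.4,0,0,2],[-4,-1.2,0.6,0,0,3],[-5,-1.5,0.9,0,0,4],[-6,-1.9,1.2,0,0,4.3],[-7,-2.2,1.6,0,0,4.3],[-7.4,-2.35,2,0,0,4.3],[-7.4,-2.35,2,0,0,4.3],[-7.4,-2.35,2,0,0,4.3]], jaw=1, newtons=20)

```text
clock: 0.93
position: [399.4, 302.9, 149.5]
ee_rot: [[-0.785, 0.619, -0.003], [0.619, 0.785, -0.002], [0.001, -0.004, -1.0]]
wrist_force: [-0.6, -0.3, 0.0]
width: -0.2
grip_force: 0.0
```

```bash
python3 - <<'E'
from h import *
snap('wrist','w1.png');o=get_obs();print(o['clock'],o['position'],o['width'],o['wrist_force'])
H=[474.3,334.4,65]
print(proj('w1',H),proj('w1',[419,331,83]),proj('w1',o['position']))
cmd([398,303,68],52)
E
```

```text
0.9833 [399.11732619 304.14115519 150.53872309] -0.05601644777873814 [-0.21923678  0.52638685 -0.53570394]
[364.80682892 260.24894182] [326.7132908  221.05233361] [282.31718023 263.6228649 ]
[ 2.000e-03 -3.600e-02  2.064e+00] [-0.023 -0.011 -0.027]
```

View pics/w1.png

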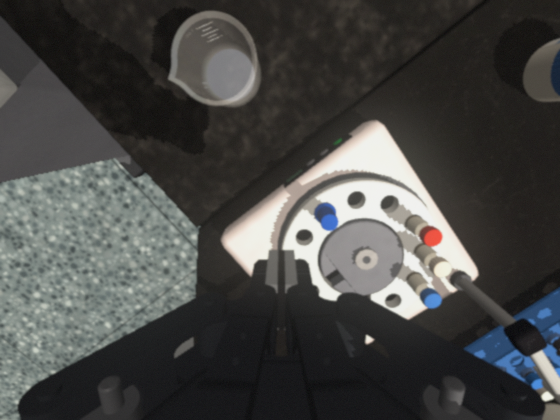

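The wrist view shows the post top at (326,211) and the hub screw at (367,258). The shut fingertips are about (283,255), clear of everything.

```bash
python3 - <<'E'
from h import *
P=onz('w1',326,210,83);H=onz('w1',367,258,65);d=P-H
print(P,H,np.hypot(*d[:2]),np.degrees(np.arctan2(d[1],d[0]))%360)
S=onz('w1',185,345,50);print(S)
cmd([399,304,68],52)
E
```

```text
[411.60919373 335.65004692  83.        ] [473.68888376 337.02952368  65.        ] 62.09501485584751 181.2729636894339
[450.13650752 139.80329432  50.        ]
[-2.000e-03 -0.000e+00  2.063e+00] [-0.023 -0.011 -0.027]
```

Call:
drive_tool(commands=[[0,0,0.4,0,0,0],[0,0,0.8,0,0,0],[0,0,1.2,0,0,0],[0,0,1.6,0,0,0],[0,0,1.9,0,0,0],[0,0,2.06,0,0,0],[0,0,2.06,0,0,0],[0,0,2.06,0,0,0],[0,0,2.06,0,0,0],[0,0,2.06,0,0,0]])

```text
clock: 1.82
position: [400.0, 305.7, 70.1]
ee_rot: [[-0.788, 0.616, 0.002], [0.616, 0.788, 0.001], [-0.001, 0.002, -1.0]]
wrist_force: [0.9, 0.1, 0.1]
width: 0.4
grip_force: 0.0
```

```bash
python3 - <<'E'
from h import *
o=get_obs();R=np.array(o['ee_rot']);p=np.array(o['position']);n=R[:,1]
for th in np.linspace(182,124,19):
    a=np.radians(th);P=np.array([474+54*np.cos(a),335.5+54*np.sin(a),69])-21*n; P[2]=69
    print(th.round(1),(R.T@(P-p)/40).round(2))
print(p)
E
```

```text
182.0 [0.03 0.33 0.03]
178.8 [0.08 0.39 0.03]
175.6 [0.13 0.46 0.03]
172.3 [0.17 0.52 0.03]
169.1 [0.2  0.59 0.03]
165.9 [0.24 0.66 0.03]
162.7 [0.26 0.73 0.03]
159.4 [0.29 0.8  0.03]
156.2 [0.31 0.87 0.03]
153.0 [0.33 0.94 0.03]
149.8 [0.34 1.02 0.03]
146.6 [0.35 1.09 0.03]
143.3 [0.35 1.17 0.03]
140.1 [0.35 1.25 0.03]
136.9 [0.35 1.32 0.03]
133.7 [0.34 1.4  0.03]
130.4 [0.32 1.47 0.03]
127.2 [0.31 1.55 0.03]
124.0 [0.29 1.62 0.03]
[399.9651376  305.68352359  70.06009047]
```

Call:
drive_tool(commands=[[0.02,0.2,0.03,0,0,0],[0.04,0.33,0.03,0,0,0],[0.08,0.39,0.03,0,0,0],[0.13,0.46,0.03,0,0,0],[0.17,0.52,0.03,0,0,0],[0.2,0.59,0.03,0,0,0],[0.24,0.66,0.03,0,0,0],[0.26,0.73,0.03,0,0,0],[0.29,0.8,0.03,0,0,0],[0.31,0.87,0.03,0,0,0]])

```text
clock: 2.65
position: [410.3, 340.2, 67.4]
ee_rot: [[-0.788, 0.616, -0.002], [0.616, 0.788, -0.0], [0.001, -0.001, -1.0]]
wrist_force: [-3.7, -1.2, 0.3]
width: 0.2
grip_force: 1.8
```

```bash
python3 - <<'E'
from h import *
snap('wrist','w2.png');snap('top','top2.png');o=get_obs();print(o['clock'],o['position'],o['wrist_force'])
a=cv2.imread('pics/w2.png');b=cv2.resize(cv2.imread('pics/top2.png')[140:235,225:345],None,fx=3,fy=3,interpolation=cv2.INTER_CUBIC)
c=np.zeros((420,200+0,3),np.uint8)
m=np.zeros((420,780,3),np.uint8);m[:,:420]=a[:,140:];m[:285,420:]=b
cv2.imwrite('pics/m2.png',m)
E
```

```text
2.75 [411.10309135 340.53721258  67.4548599 ] [-1.45099633 -0.3484038   0.19879227]
```

View pics/m2.png

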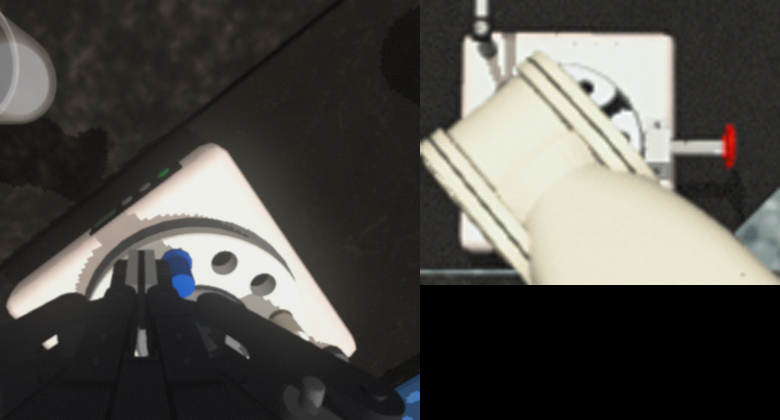

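The fingertip is against the post at inset (180,275). The slot at (620,100) shows about 34° still to go, as predicted. I'll continue along the arc.

Call:
drive_tool(commands=[[0.02,0.07,0,0,0,0],[0.03,0.15,0,0,0,0],[0.04,0.22,0,0,0,0],[0.04,0.3,0,0,0,0],[0.04,0.38,0,0,0,0],[0.04,0.45,0,0,0,0],[0.03,0.53,0,0,0,0],[0.01,0.6,0,0,0,0],[0,0.66,0,0,0,0],[0,0.66,0,0,0,0]])

```text
clock: 3.58
position: [428.4, 361.3, 67.9]
ee_rot: [[-0.787, 0.616, 0.002], [0.616, 0.787, 0.001], [-0.001, 0.002, -1.0]]
wrist_force: [-0.1, -0.7, 0.1]
width: 0.2
grip_force: 0.4
```

```bash
python3 - <<'E'
from h import *
snap('wrist','w3.png');snap('top','top3.png');snap('side','side3.png');o=get_obs();print(o['clock'],o['position'],o['wrist_force'])
a=cv2.imread('pics/w3.png');b=cv2.resize(cv2.imread('pics/top3.png')[150:230,255:345],None,fx=4,fy=4,interpolation=cv2.INTER_CUBIC)
s=cv2.resize(cv2.imread('pics/side3.png')[170:240,245:335],None,fx=4,fy=4,interpolation=cv2.INTER_CUBIC)
m=np.zeros((600,780,3),np.uint8);m[:420,:420]=a[:,140:];m[:320,420:]=b;m[320:600,420:]=s
cv2.imwrite('pics/m3.png',m)
E
```

```text
3.7333 [428.39419567 361.14869176  68.11405536] [ 1.49335805 -0.40162967  0.25842558]
```

View pics/m3.png

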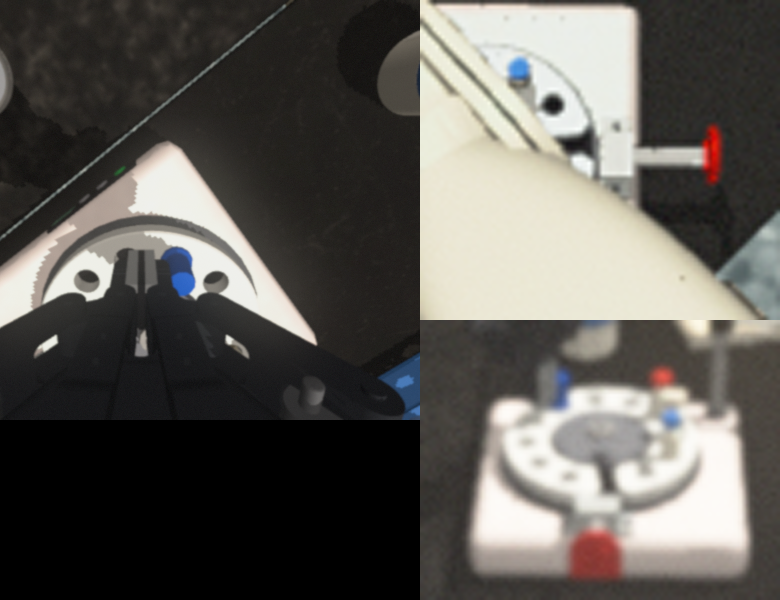

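The slot lags the bar line by roughly 6° (slot at inset (578,145), bar row 156). One small push more, then back off and look.

Call:
drive_tool(commands=[[-0.01,0.05,0,0,0,0],[-0.03,0.1,0,0,0,0],[-0.045,0.14,0,0,0,0],[-0.045,0.14,0,0,0,0],[-0.045,0.14,0,0,0,0],[0,-0.2,0,0,0,0],[0.1,-0.5,0,0,0,0],[0.2,-0.8,-0.3,0,0,0],[0.2,-0.8,-1.2,0,0,0],[0.2,-0.8,-2,0,0,0]])

```text
clock: 4.57
position: [400.1, 339.4, 147.6]
ee_rot: [[-0.788, 0.616, -0.002], [0.616, 0.788, -0.002], [0.0, -0.003, -1.0]]
wrist_force: [1.2, 0.3, 0.2]
width: -0.1
grip_force: 0.0
```

```bash
python3 - <<'E'
from h import *
cmd([410,250,150],52)
E
```

```text
[-1.571 -1.608 -0.056] [-0.035 -0.004 -0.009]
```

```bash
python3 - <<'E'
from h import *
cmd([474,140,150],90)
E
```

```text
[-4.526 -2.788 -0.053] [-0.032 -0.015 -7.609]
```

Call:
drive_tool(commands=[[-0.5,-0.3,0,0,0,-0.7],[-1,-0.6,0,0,0,-1.5],[-1.6,-1,0,0,0,-2.5],[-2.2,-1.4,0,0,0,-3.5],[-2.8,-1.8,0,0,0,-4.5],[-3.4,-2.1,0,0,0,-5.5],[-4,-2.5,0,0,0,-6.5],[-4.5,-2.8,0,0,0,-7.6],[-4.5,-2.8,0,0,0,-7.6],[-4.5,-2.8,0,0,0,-7.6]])

```text
clock: 5.4
position: [475.0, 140.4, 148.0]
ee_rot: [[-1.0, 0.005, 0.001], [0.005, 1.0, 0.001], [-0.001, 0.001, -1.0]]
wrist_force: [-0.1, -0.1, -0.5]
width: -0.1
grip_force: 0.0
```

```bash
python3 - <<'E'
from h import *
snap('wrist','w4.png');snap('top','top4.png');snap('side','side4.png');o=get_obs();print(o['clock'],o['position'],o['wrist_force'])
a=cv2.imread('pics/w4.png');b=cv2.resize(cv2.imread('pics/top4.png')[150:230,255:345],None,fx=4,fy=4,interpolation=cv2.INTER_CUBIC)
s=cv2.resize(cv2.imread('pics/side4.png')[170:240,245:335],None,fx=4,fy=4,interpolation=cv2.INTER_CUBIC)
m=np.zeros((600,780,3),np.uint8);m[:420,:420]=a[:,140:];m[:320,420:]=b;m[320:600,420:]=s
cv2.imwrite('pics/m4.png',m);print('offset: wrist inset col = col-140')
cmd([474,150,60],90)
E
```

```text
5.55 [474.0622295  142.08332519 147.79102696] [ 0.354352   -0.12901672  0.34671208]
offset: wrist inset col = col-140
[0.003 0.197 2.195] [ 0.005  0.006 -0.007]
```

View pics/m4.png

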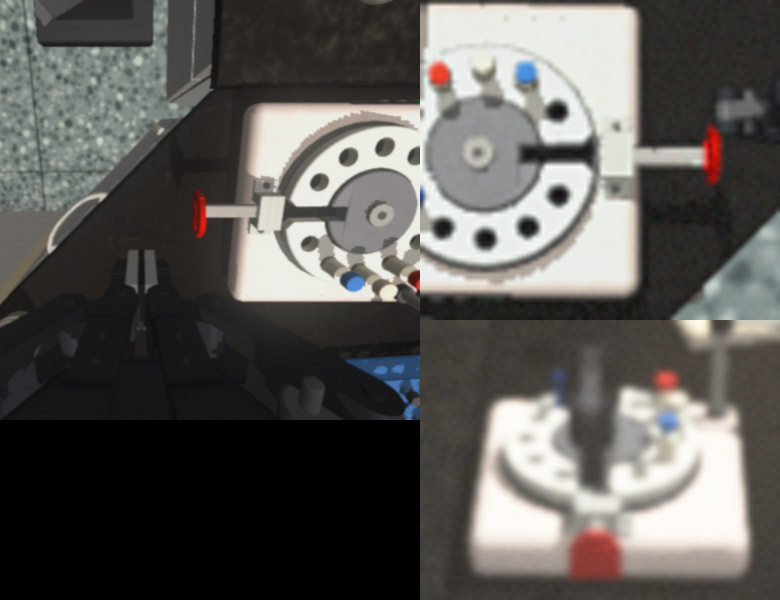

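The slot now runs straight into the hub notch, in line with the bar (rows 152 to 156 in the top view; rows 212 to 215 in the wrist view). The red tab sits at (338,214) in the wrist image.

```bash
python3 - <<'E'
from h import *
print(onz('w4',333,214,64),onz('w4',340,214,70),onz('w4',521,215,65),onz('top4',255+292/4,150+156/4,66))
E
```

```text
[473.31591649 182.27024712  64.        ] [471.43443055 186.67919364  70.        ] [474.5391985 333.9752907  65.       ] [471.76074464 187.34967015  66.        ]
```

Call:
drive_tool(commands=[[0,0,0.4,0,0,0],[0,0,0.8,0,0,0],[0,0,1.2,0,0,0],[0,0,1.6,0,0,0],[0,0,2,0,0,0],[0,0,2.15,0,0,0],[0,0,2.15,0,0,0],[0,0,2.15,0,0,0],[0,0,2.15,0,0,0],[0,0,2.15,0,0,0]])

```text
clock: 6.38
position: [474.9, 141.8, 62.8]
ee_rot: [[-1.0, 0.001, 0.002], [0.001, 1.0, 0.001], [-0.002, 0.001, -1.0]]
wrist_force: [0.2, 0.1, 0.3]
width: -0.4
grip_force: 0.0
```

Call:
drive_tool(commands=[[0,0.25,0,0,0,0],[0.02,0.5,0,0,0,0],[0.03,0.65,0,0,0,0],[0.03,0.75,0,0,0,0],[0.03,0.85,0,0,0,0],[0.03,0.95,0,0,0,0],[0.03,1.05,0,0,0,0],[0.03,1.15,0,0,0,0],[0.03,1.25,0,0,0,0],[0.03,1.35,0,0,0,0]])

```text
clock: 7.22
position: [473.0, 195.5, 61.7]
ee_rot: [[-1.0, 0.001, 0.0], [0.001, 1.0, -0.0], [-0.0, -0.0, -1.0]]
wrist_force: [0.9, -0.8, 1.1]
width: 0.1
grip_force: 0.9
```

Call:
drive_tool(commands=[[0,0.05,0,0,0,0],[0,0.1,0,0,0,0],[0,0.15,0,0,0,0],[0,0.2,0,0,0,0],[0,0.25,0,0,0,0],[0,0.3,0,0,0,0],[0,0.34,0,0,0,0],[0,0.38,0,0,0,0],[0,0.4,0,0,0,0],[0,0.4,0,0,0,0]])

```text
clock: 8.05
position: [472.8, 211.6, 61.7]
ee_rot: [[-1.0, 0.001, -0.0], [0.001, 1.0, 0.0], [0.0, 0.0, -1.0]]
wrist_force: [0.4, -1.1, 0.3]
width: 0.1
grip_force: 0.3
```

```bash
python3 - <<'E'
from h import *
snap('wrist','w5.png');o=get_obs();print(o['clock'],o['position'],o['wrist_force'])
E
```

```text
8.1 [472.6324307  211.57798671  61.60401152] [-0.14769138 -0.1923569   0.45142798]
```

View pics/w5.png

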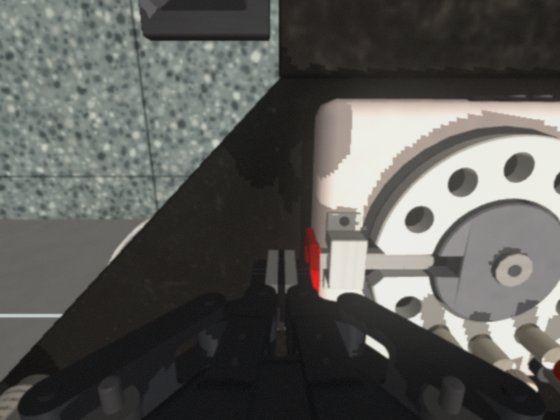

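The bar lies in the slot with its nose at about (462,262), and the tab at (313,262) is against the finger. I'll creep on to the stop.

Call:
drive_tool(commands=[[0,0.02,0,0,0,0],[0,0.04,0,0,0,0],[0,0.06,0,0,0,0],[0,0.06,0,0,0,0],[0,0.06,0,0,0,0],[0,0.06,0,0,0,0],[0,0.06,0,0,0,0],[0,0.06,0,0,0,0],[0,0.06,0,0,0,0],[0,0.06,0,0,0,0]])

```text
clock: 8.93
position: [472.7, 213.7, 61.6]
ee_rot: [[-1.0, 0.001, -0.0], [0.001, 1.0, 0.0], [0.0, 0.0, -1.0]]
wrist_force: [-0.8, -1.2, -0.9]
width: 0.0
grip_force: 0.4
```

Call:
drive_tool(commands=[[0,0.01,0,0,0,0],[0,0.02,0,0,0,0],[0,0.03,0,0,0,0],[0,0.04,0,0,0,0],[0,0.04,0,0,0,0],[0,0.04,0,0,0,0],[0,0.04,0,0,0,0],[0,0.04,0,0,0,0],[0,0.04,0,0,0,0],[0,0.04,0,0,0,0]])

```text
clock: 9.77
position: [472.9, 215.3, 61.7]
ee_rot: [[-1.0, 0.001, -0.0], [0.001, 1.0, -0.0], [0.0, -0.0, -1.0]]
wrist_force: [-1.1, -1.5, -0.3]
width: -0.2
grip_force: 0.6
```

Call:
drive_tool(commands=[[0,0.01,0,0,0,0],[0,0.02,0,0,0,0],[0,0.03,0,0,0,0],[0,0.04,0,0,0,0],[0,0.04,0,0,0,0],[0,0.04,0,0,0,0],[0,0.04,0,0,0,0],[0,0.04,0,0,0,0],[0,0.04,0,0,0,0],[0,0.04,0,0,0,0]])

```text
clock: 10.6
position: [472.9, 215.6, 61.7]
ee_rot: [[-1.0, 0.002, -0.0], [0.002, 1.0, -0.003], [0.0, -0.003, -1.0]]
wrist_force: [-0.2, -5.9, 1.5]
width: 0.1
grip_force: 2.9
```

The force rose to 6 N and motion stopped at the expected y of 215.6, so this is the home stop. Backing away.

Call:
drive_tool(commands=[[0,-0.1,0,0,0,0],[0,-0.3,0,0,0,0],[0,-0.7,0,0,0,0],[0,-1.2,0,0,0,0],[0,-1.6,-0.3,0,0,0],[0,-1.8,-1,0,0,0],[0,-1.8,-1.8,0,0,0],[0,-1.8,-2.2,0,0,0],[0,-1.8,-2.2,0,0,0],[0,-1.8,-2.2,0,0,0]])

```text
clock: 11.43
position: [474.1, 145.2, 151.1]
ee_rot: [[-1.0, 0.001, 0.004], [0.001, 1.0, 0.002], [-0.004, 0.002, -1.0]]
wrist_force: [0.2, 0.5, -0.2]
width: 0.2
grip_force: 0.0
```

```bash
python3 - <<'E'
from h import *
snap('wrist','w6.png');snap('top','top6.png');o=get_obs();print(o['clock'],o['position'],o['wrist_force'])
a=cv2.imread('pics/w6.png');b=cv2.resize(cv2.imread('pics/top6.png')[150:230,255:345],None,fx=4,fy=4,interpolation=cv2.INTER_CUBIC)
m=np.zeros((420,780,3),np.uint8);m[:,:420]=a[:,140:];m[:320,420:]=b
cv2.imwrite('pics/m6.png',m)
E
```

```text
11.5333 [472.31550176 144.81454256 148.92141221] [0.32259606 0.32632047 0.0129466 ]
```

View pics/m6.png

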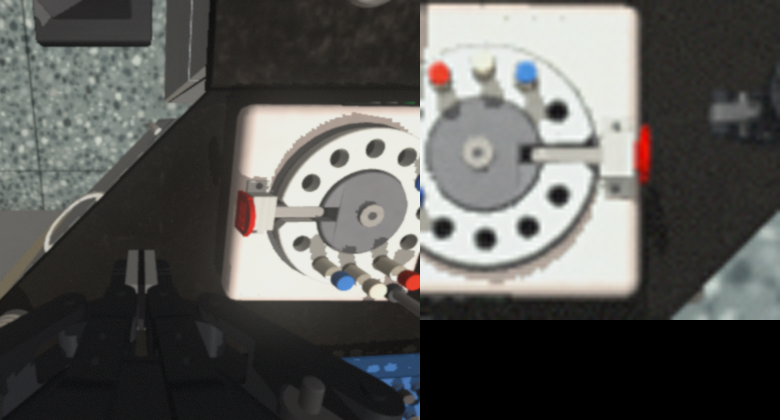

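The tab moved 69/4 px, about 45 mm. The nose is at inset (530,153), 30 mm from the axis in the hub notch, which is fully home. The vials are untouched.

```bash
python3 -c "
from rig import close_job;print(close_job())"
```

```text
the job is handed in; nothing more can be done
None
```

The turntable is turned into line and the locking bar is pushed to its home stop through the slot into the hub. The job is handed in, but no verdict came back.

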